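Hang the parts pail on the sprung hook

ROBOT

A 7-joint arm with a two-finger parallel gripper is mounted at the origin on the work surface. World frame = base frame: x ahead of the robot, y to its left, z up, the work surface at z = 0. Lengths are in m, angles in rad, forces in N, time in s.
With the tool pointing down it reaches from about 0.4 to 0.875 m from the base axis. Payload 19.3 kg.
Tool frame: the origin (TCP) lies midway between the tips of the shut fingers; the grasp point (between the pads) lies 19 mm behind it; z points along the fingers, y is the line along which they close (so a half turn about z gives the same grasp; the last joint's range is limited). The gripper opens to 85 mm and grips with 20 to 120 N. Pads are 22 mm wide; open, the fingers measure 114 mm over their backs; the gripper's body (76 mm by 85 mm) begins 54 mm behind the grasp point. The pads swing forward as they close: fully open they stand 13 mm farther back than shut.
Start: joints at [-1.231, 0.521, -0.036, 1.599, 0.021, 1.021, -0.113], TCP at [0.249, 0.573, 0.231] pointing down, gripper open.
Joint ranges: [-2.91, 2.91], [-0.3, 2.13], [-1.5, 1.42], [0.17, 2.43], [-1.26, 4.41], [0.16, 1.93], [-2.52, 2.52]. Speed limits (rad/s): [1.89, 1.89, 2.39, 2.39, 3.01, 3.01, 3.01].

INTERFACE

Orientations are given as [roll, pitch, yaw] about the fixed x, y, z axes, in that order (R = Rz(yaw) Ry(pitch) Rx(roll)).
In Python, from workcell import * gives the robot as it stands. The module is installed in compiled form; this text tells all that it offers.
- The arm moves only by the tool play_rows, never from a script. Its argument "deltas" is a list of rows, each a list of 7 numbers: the shift along the tool's x, y, z in units of 500 mm (1.0 is 500 mm), then the turn, a rotation vector about the tool's x, y, z in units of 120 degrees (1.0 is 120 degrees), then the closure, from 0 (fully open) to 1 (shut). A call has 1 to 10 rows; each row is the pose to reach, as a shift and turn from the pose commanded when the call began, along the tool's axes at that moment; what a row does not reach only later rows make up. A row lasts 1/10 s, in which the tool goes at most 50 mm and 8.59 degrees, less where a joint would pass 70% of its speed; a pose out of reach is approached as far as the arm can. A call with a number of a shift or a turn outside -1 to 1 is refused whole. A call with a gripper value outside its range is refused whole. The fingers move at their own pace and stop on an object; "newtons" is the grip in N (left out, the last holds). Time passes only in rows, so rows that repeat a pose let the fingers close. It gives the time, the measured TCP pose, the force, the opening and the grip force at its end, in the units of the state.
- observe(): the state, without advancing time (a new reading comes with each control period).
- grab_frame(name): name is "scene" or "top" or "wrist"; returns the picture (480x640x3 uint8, red, green, blue); there is no depth.
- get_calibration(name): a dict with "fovy" (degrees; the focal length in pixels is half the picture's height over the tangent of half this angle, whatever the lens; pixels are square), "cx", "cy" (the principal point, pixels), "xyz" and "rotation" of the camera in the world. Camera axes: x right, y down, z forward; pixel columns grow to the right and rows downward; lengths in m; the calibration is good to about 2 mm. The wrist camera is an equidistant fisheye: a pixel r from the principal point sees the ray r / f radians off the axis. A picture is of the moment at which its call begins: read the wrist's pose just before it. get_calibration takes no time and is no camera call; for the wrist camera it gives the pose at the moment of the call.
- job_done(): hands the job in; it is judged then, once.
The state is a dict: "clock": time; "qpos": joint angles; "qd": joint speeds; "joint_efforts": joint torques, N m; "position": TCP position; "tool_rot": TCP orientation; "force": force on the tool from outside, world axes, zero at the start; "moment": the same for the moment, N m; "grip_width": finger opening in m; "finger_force": force on a finger pad.
Only numpy, scipy, OpenCV 4.12 (cv2) and the standard library are available. Lean on these libraries where they do the work, as an engineer would, in place of code of your own. Each camera call takes 0.05 s, during which the arm holds its last target. There are 200 camera calls.

TASK

Swing the flat-lying bail of the little parts pail upright while the pail keeps standing in its place, then lift the pail by its bail and hook the bail over both prongs of the sprung twin hook on the stand. Lower it gently until the hook has taken the weight (pressing on the hook with no more than about 15 N) before letting go, and leave the pail hanging there, level and still, with nothing spilled and nothing else on the bench disturbed.

Things in the scene. Friction and masses are not known exactly. Their poses are not given: they have to be found in the camera images.
- pail: Loose open metal pail, 92 mm wide at the foot, 110 mm at the rim, 90 mm high, loaded with bushings; 0.45 to 0.75 kg in all. Origin: centre of its underside; z up; the ears of its bail are on its +y and -y sides, 78 mm above the underside (134 mm apart, on the pail's axis).
- pail_centre (a point): Centre of the pail, half-way up (45 mm above its underside).
- bail (a joint): Swing angle of the bail about the line through the ears, rad: 0 = lying flat (level, its bar out on the pail's -x side, 55 mm beyond the rim), 1.57 = upright; stops at 0 and 2.0. The hinge is loose: a bail that is let go falls back flat.
- bail_grip (a point): Centre of the bail's bar, 110 mm from the hinge line. The bail is a U of 8 mm round steel; its bar, straight along y for 110 mm, has in its middle a round wooden grip 14 mm thick, 44 mm long, that turns freely on the bar. The bar is 78 mm above the bench when flat, 188 when upright. Axes turn with the bail: y along the bar; x, z as the pail's when flat.
- stand: Fixed stand, 14 mm foot plate, post and twin hook. Origin: on the bench straight below the middle of the hook's seat; x from the seat to the post (100 mm), z up; the hooked bar must lie along y. Height of the hook is NOT measured: its clamp is set by hand so that the middle of a just seated bar is 220 to 260 mm above the bench; look or feel for it.
- prongs (a point): Point on the bench 36 mm along the stand's y, below the +y prong; the other is at y = -36. Each 8 mm round prong is a trough open upward, centred on the seat: along x its mouth is 40 mm clear, its flat bottom 16 mm; its tips (centre line) rise 22 mm. The bare bar beside the wooden grip rests in both, fingers between the prongs (64 mm clear).
- post_top (a point): Top of the stand's 18 mm post, 312 mm above the bench. The whole hook, on its clamp on this post, gives downward on a spring, about 2.5 N per mm, to a hard stop after 15 mm. Brought in from the hook's open -x side with the bar about 294 mm high, the bail's sides pass outside the prongs, and bar and rim clear them at every hook setting.
- jar: Bystander: amber glass jar with metal lid, 68 mm wide, 100 mm high. Origin at its underside. May have changed places with the pail.
- bearing: Bystander: steel bearing ring, 64 mm wide, 18 mm high, lying flat.
- flange: Bystander: steel flange, 124 mm wide, 42 mm high.
- wrench: Bystander: wrench lying on the bench.
- hammer: Bystander: hammer lying on the bench.
- shaft: Bystander: steel shaft, 32 mm thick, 160 mm long, lying.

How it is judged:
By the outcome, as a careful person would: the job done as asked, in the order asked, and still so for the second after the job is handed in, with the robot touching nothing.
It also fails if it takes over 72 s, if anything falls off the work surface, if the arm or the gripper's body presses on something with over 40 N, if the wrist force passes 120 N, or if a joint passes its speed limit or range.

## Working session

There is one attempt and no reset: what is moved stays moved. The work goes in short steps, Python scripts to look and compute and a tool call to move; the robot and the scene stay as the last step left them, time stands still between calls to the robot, and variables do not carry over. Pictures are saved under pics/ and viewed, at most 13 in all, crops included, and the job is handed in when it is done.

Besides the shell and the picture viewer there is one more tool, called after "Request:" in YAML: its name, and indented under it one key for each argument. play_rows: Moves the arm, as the interface text tells. Its arguments: {"type":"object","properties":{"deltas":{"type":"array"},"newtons":{"type":"number"}},"required":["deltas"]}

```bash
mkdir -p pics; python3 - <<'E'
from workcell import *
import cv2
s=observe();print({k:s[k] for k in('clock','position','tool_rot','force','grip_width')})
for n in('scene','top'):
    c=get_calibration(n);print(n,c)
    cv2.imwrite(f'pics/{n}0.png',grab_frame(n)[:,:,::-1])
E
```

```text
{'clock': 0.0, 'position': array([0.24889865, 0.57291463, 0.23072636]), 'tool_rot': array([-3.14042459e+00,  9.71911911e-05,  2.73181492e+00]), 'force': array([ 0.52261775, -1.21012684,  0.44081011]), 'grip_width': 0.08540669454187809}
scene {'fovy': 42.47253869837527, 'cx': 318.60187787011563, 'cy': 242.30521074733335, 'xyz': array([1.20034211, 0.52889803, 1.4766405 ]), 'rotation': array([-2.56588584, -0.007862  ,  2.29324189])}
top {'fovy': 43.309971561624565, 'cx': 328.92943731910833, 'cy': 243.1637305219517, 'xyz': array([ 0.377849  , -0.02454112,  1.46791685]), 'rotation': array([-2.99387232,  0.00849682, -1.55425825])}
```

View pics/scene0.png

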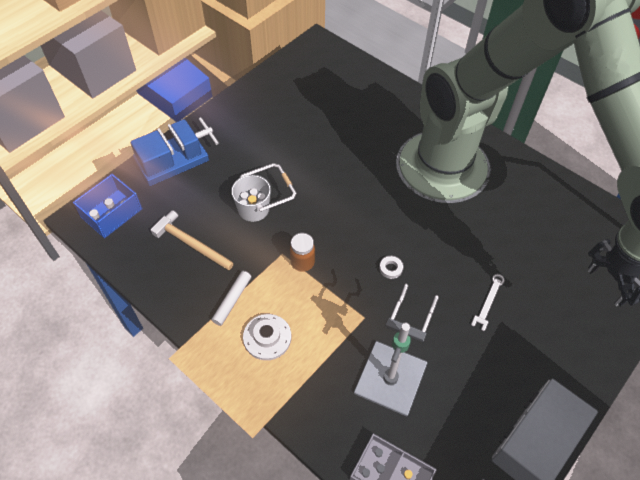

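View pics/top0.png

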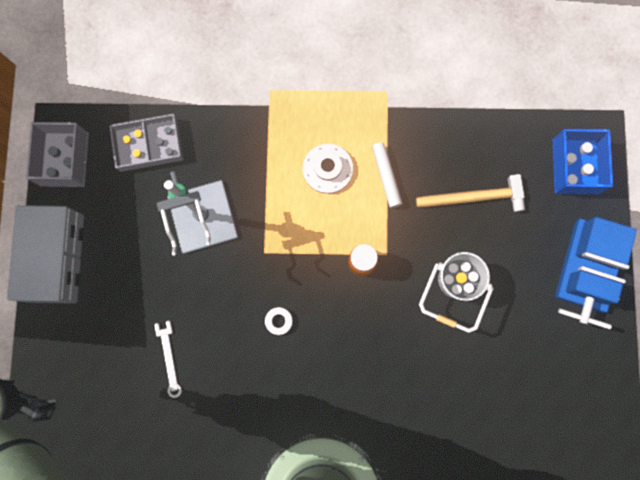

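The top picture shows the pail at about (463,277) with its grip at (447,321), and the stand near (190,215). The scene picture has the pail at (252,197) and the stand at (400,350). I'll enlarge both.

```bash
python3 - <<'E'
import cv2,numpy as np
def t(n,x,y,w,h,k):
    im=cv2.imread(f'pics/{n}0.png')[y:y+h,x:x+w]
    im=cv2.resize(im,None,fx=k,fy=k,interpolation=cv2.INTER_CUBIC)
    for i in range(0,w,20): cv2.putText(im,str(x+i),(i*k,8),0,.3,(0,255,255));cv2.line(im,(i*k,10),(i*k,16),(0,255,255))
    for j in range(0,h,20): cv2.putText(im,str(y+j),(0,j*k+4),0,.3,(0,255,255));cv2.line(im,(20,j*k),(26,j*k),(0,255,255))
    return im
a=np.hstack([t('top',410,245,100,100,4),t('scene',220,155,100,100,4)])
cv2.imwrite('pics/pailcrop.png',a)
a=np.hstack([t('top',145,165,100,100,4),t('scene',345,275,100,150,4)[:400]])
b=np.hstack([t('top',145,165,100,145,4)[:580],t('scene',345,275,100,145,4)])
cv2.imwrite('pics/standcrop.png',b)
E
```

```text
(no output)
```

View pics/pailcrop.png

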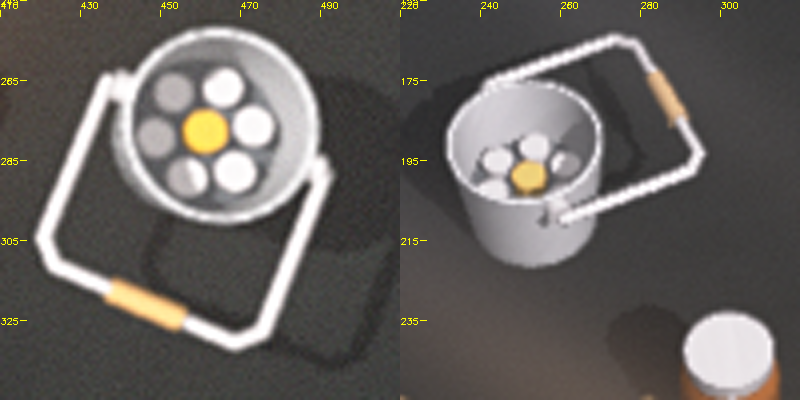

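View pics/standcrop.png

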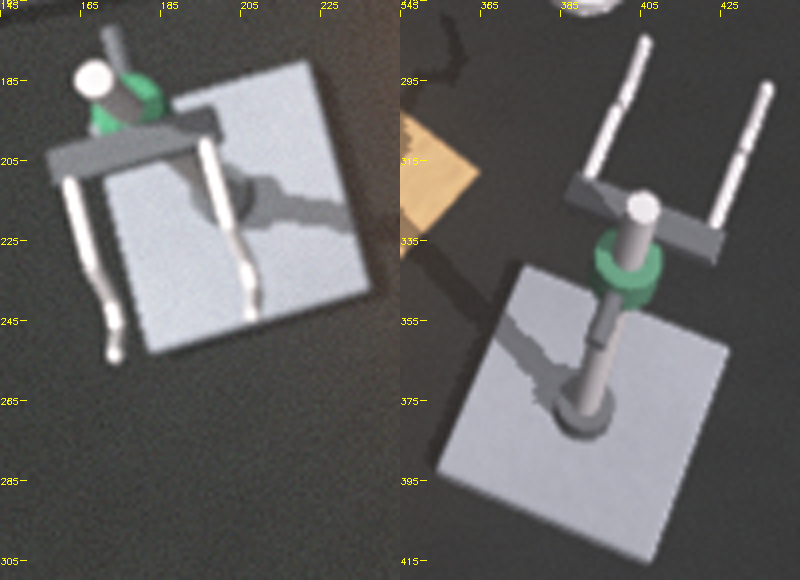

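The pail crop shows the grip centre at top (446.5,321) and scene (287,179.5), and the rim centre at top (465,276.3) and scene (251,190.5). In the stand crop the prong tips are at top (173.8,253.8) and (207.5,243.5), scene (406.5,285.5) and (436.8,297.5). The post top is at top (168.8,184.5) and scene (405.8,326.8).

```bash
cat > h.py <<'E'
from workcell import *
import numpy as np
from scipy.spatial.transform import Rotation as R
C={n:get_calibration(n) for n in('scene','top')}
def ray(n,p):
    c=C[n];f=240/np.tan(np.radians(c['fovy']/2))
    d=np.array([(p[0]-c['cx'])/f,(p[1]-c['cy'])/f,1]);d=R.from_euler('xyz',c['rotation']).as_matrix()@d
    return c['xyz'],d/np.linalg.norm(d)
def atz(n,p,z):
    o,d=ray(n,p);return o+d*(z-o[2])/d[2]
def tri(pt,ps):
    A=0;b=0
    rs=[ray('top',pt),ray('scene',ps)]
    for o,d in rs:
        M=np.eye(3)-np.outer(d,d);A=A+M;b=b+M@o
    x=np.linalg.solve(A,b);return x,[round(1000*np.linalg.norm((np.eye(3)-np.outer(d,d))@(x-o)),1) for o,d in rs]
E
python3 - <<'E'
from h import *
np.set_printoptions(precision=4,suppress=True)
print('grip',atz('top',(446.5,321),.078),atz('scene',(287,179.5),.078))
for a,b in(((436.8,317.2),(456.2,325)),): 
    u=atz('top',b,.078)-atz('top',a,.078);print('bar dir',np.degrees(np.arctan2(u[1],u[0])))
u=atz('scene',(290.75,186.3),.078)-atz('scene',(282.75,173),.078);print(np.degrees(np.arctan2(u[1],u[0])))
print('rim',atz('top',(465,276.3),.09),atz('scene',(251,190.5),.09))
print('post',tri((168.75,184.5),(405.75,326.75)),atz('top',(168.75,184.5),.312),atz('scene',(405.75,326.75),.312))
for a in((173.75,253.75),(207.5,243.5)):
  for b in((406.5,285.5),(436.75,297.5)): print(a,b,tri(a,b))
for z in (.25,):
  print([atz('top',p,z) for p in((173.75,253.75),(207.5,243.5),(162,210),(196.25,200.5))])
print('foot',[atz('top',(145+x/4,165+y/4),.014)[:2] for x,y in((310,62),(370,290),(150,353))],[atz('scene',(345+(x-400)/4,275+y/4),.014)[:2] for x,y in((527,265),(728,350),(650,562),(437,471))])
E
```

```text
grip [ 0.4094 -0.28    0.078 ] [ 0.4105 -0.2744  0.078 ]
bar dir -111.06374273760026
67.99193841564299
rim [ 0.511  -0.3212  0.09  ] [ 0.5141 -0.3163  0.09  ]
post (array([0.6621, 0.3068, 0.3079]), [np.float64(0.7), np.float64(0.7)]) [0.6615 0.305  0.312 ] [0.6635 0.3081 0.312 ]
(173.75, 253.75) (406.5, 285.5) (array([0.5473, 0.2685, 0.2838]), [np.float64(32.8), np.float64(32.8)])
(173.75, 253.75) (436.75, 297.5) (array([0.5319, 0.3047, 0.2506]), [np.float64(0.6), np.float64(0.6)])
(207.5, 243.5) (406.5, 285.5) (array([0.5537, 0.2362, 0.2533]), [np.float64(0.4), np.float64(0.4)])
(207.5, 243.5) (436.75, 297.5) (array([0.5403, 0.2719, 0.2308]), [np.float64(35.3), np.float64(35.3)])
[array([0.5323, 0.3044, 0.25  ]), array([0.5544, 0.2365, 0.25  ]), array([0.6227, 0.3336, 0.25  ]), array([0.6437, 0.2639, 0.25  ])]
foot [array([0.7466, 0.2572]), array([0.6045, 0.2145]), array([0.5638, 0.3469])] [array([0.6081, 0.2206]), array([0.5694, 0.3509]), array([0.7096, 0.3951]), array([0.7509, 0.264 ])]
```

```bash
cat >> h.py <<'E'
def d(p0,y0,p1,y1):
    r=R.from_euler('xyz',[np.pi,0,np.radians(y0)])
    t=r.inv().apply(np.subtract(p1,p0))/.5
    return np.r_[t,0,0,-(y1-y0)/120].round(4)
def chain(ps):
    for a,b in zip(ps,ps[1:]): print(b,d(a[0],a[1],b[0],b[1]).tolist())
E
python3 - <<'E'
from h import *
print('jar',atz('top',(363,257),.1))
chain([([.249,.573,.231],156.5),([.45,.10,.31],100),([.41,-.277,.22],68)])
E
```

```text
jar [ 0.55049688 -0.08772495  0.1       ]
([0.45, 0.1, 0.31], 100) [-0.7459, -0.7072, -0.158, 0.0, 0.0, 0.4708]
([0.41, -0.277, 0.22], 68) [-0.7287, -0.2097, 0.18, 0.0, 0.0, 0.2667]
```

Request:
play_rows:
  deltas:
    - [-0.746, -0.707, -0.158, 0, 0, 0.471, 0]
    - [-0.746, -0.707, -0.158, 0, 0, 0.471, 0]
    - [-0.746, -0.707, -0.158, 0, 0, 0.471, 0.3]
    - [-0.746, -0.707, -0.158, 0, 0, 0.471, 0.5]
    - [-0.746, -0.707, -0.158, 0, 0, 0.471, 0.5]
    - [-0.746, -0.707, -0.158, 0, 0, 0.471, 0.5]
    - [-0.746, -0.707, -0.158, 0, 0, 0.471, 0.5]
    - [-0.746, -0.707, -0.158, 0, 0, 0.471, 0.5]
    - [-0.746, -0.707, -0.158, 0, 0, 0.471, 0.5]
    - [-0.746, -0.707, -0.158, 0, 0, 0.471, 0.5]
  newtons: 40

```text
clock: 1.1
position: [0.4428, 0.1166, 0.3077]
tool_rot: [3.141, -0.0, 1.746]
force: [1.8, -0.2, -0.3]
grip_width: 0.0427
finger_force: 0.0
```

Request:
play_rows:
  deltas:
    - [-0.755, -0.2, 0.17, 0, 0, 0.267, 0.5]
    - [-0.755, -0.2, 0.17, 0, 0, 0.267, 0.5]
    - [-0.755, -0.2, 0.17, 0, 0, 0.267, 0.5]
    - [-0.755, -0.2, 0.17, 0, 0, 0.267, 0.5]
    - [-0.755, -0.2, 0.17, 0, 0, 0.267, 0.5]
    - [-0.755, -0.2, 0.17, 0, 0, 0.267, 0.5]
    - [-0.755, -0.2, 0.17, 0, 0, 0.267, 0.5]
    - [-0.755, -0.2, 0.17, 0, 0, 0.267, 0.5]
    - [-0.755, -0.2, 0.17, 0, 0, 0.267, 0.5]
    - [-0.755, -0.2, 0.17, 0, 0, 0.267, 0.5]

```text
clock: 2.1
position: [0.4088, -0.2716, 0.2218]
tool_rot: [-3.14, 0.0, 1.183]
force: [-0.1, -0.2, -0.0]
grip_width: 0.0428
finger_force: 0.0
```

```bash
python3 - <<'E'
from workcell import *
import cv2
s=observe();print(s['position'],s['tool_rot'],get_calibration('wrist'))
cv2.imwrite('pics/w1.png',grab_frame('wrist')[:,:,::-1])
s=observe();print(s['position'],s['tool_rot'])
E
```

```text
[ 0.40879966 -0.2715658   0.22178322] [-3.14034982e+00  4.36511680e-04  1.18318961e+00] {'fovy': 65.70646984690485, 'cx': 321.8144180818758, 'cy': 231.57003824522693, 'xyz': array([ 0.43760306, -0.20265929,  0.36398261]), 'rotation': array([ 2.84487454e+00,  3.49696764e-04, -3.88437898e-01])}
[ 0.40945251 -0.27033354  0.22202755] [-3.14077245e+00 -1.23495911e-04  1.18559102e+00]
```

View pics/w1.png

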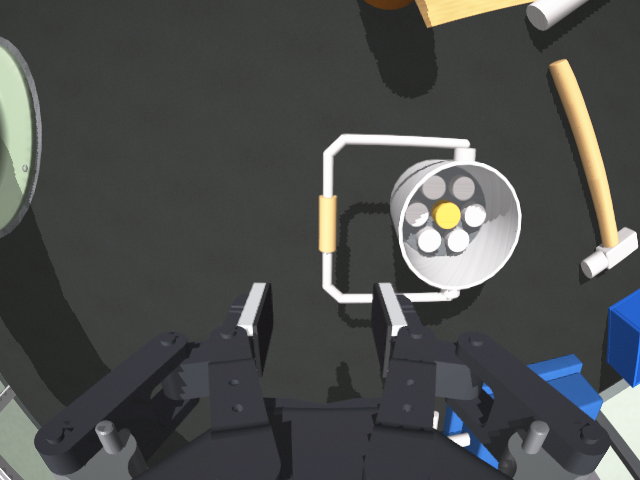

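The wrist picture shows the grip centre at (328,223), the bar running straight down column 328, and the rim ellipse centred near (460,225).

```bash
cat >> h.py <<'E'
def wz(c,p,z):
    f=240/np.tan(np.radians(c['fovy']/2));v=np.array([p[0]-c['cx'],p[1]-c['cy']]);r=np.linalg.norm(v);a=r/f
    q=np.r_[v/r*np.sin(a),np.cos(a)];q=R.from_euler('xyz',c['rotation']).as_matrix()@q
    return c['xyz']+q*(z-c['xyz'][2])/q[2]
E
python3 - <<'E'
from h import *
np.set_printoptions(precision=4,suppress=True)
c={'fovy': 65.70646984690485, 'cx': 321.8144180818758, 'cy': 231.57003824522693, 'xyz': np.array([ 0.43760306, -0.20265929,  0.36398261]), 'rotation': np.array([ 2.84487454e+00,  3.49696764e-04, -3.88437898e-01])}
g=wz(c,(328,223),.078);print('grip',g,'rim',wz(c,(460,225),.09),'ears',wz(c,(465,150),.078),wz(c,(453,297),.078))
u=wz(c,(327.5,165),.078)-wz(c,(327.5,282),.078);print(np.degrees(np.arctan2(u[1],u[0])))
s=observe();print(s['position'],s['tool_rot'])
E
```

```text
grip [ 0.4117 -0.2788  0.078 ] rim [ 0.5107 -0.3171  0.09  ] ears [ 0.5369 -0.2637  0.078 ] [ 0.4904 -0.3853  0.078 ]
67.99026818199935
[ 0.4095 -0.2703  0.222 ] [-3.1408 -0.0001  1.1856]
```

```bash
python3 - <<'E'
from h import *
chain([([.4095,-.2703,.222],67.93),([.411,-.278,.060],68)])
E
```

```text
([0.411, -0.278, 0.06], 68) [-0.0131, 0.0086, 0.324, 0.0, 0.0, -0.0006]
```

Request:
play_rows:
  deltas:
    - [-0.013, 0.0086, 0.08, 0, 0, -0.0006, 0.5]
    - [-0.013, 0.0086, 0.16, 0, 0, -0.0006, 0.5]
    - [-0.013, 0.0086, 0.22, 0, 0, -0.0006, 0.5]
    - [-0.013, 0.0086, 0.27, 0, 0, -0.0006, 0.5]
    - [-0.013, 0.0086, 0.3, 0, 0, -0.0006, 0.5]
    - [-0.013, 0.0086, 0.324, 0, 0, -0.0006, 0.5]
    - [-0.013, 0.0086, 0.324, 0, 0, -0.0006, 0.5]
    - [-0.013, 0.0086, 0.324, 0, 0, -0.0006, 0.5]

```text
clock: 2.95
position: [0.4117, -0.2779, 0.0609]
tool_rot: [3.141, -0.0, 1.188]
force: [0.4, 0.7, 0.2]
grip_width: 0.0431
finger_force: 0.0
```

```bash
python3 - <<'E'
from workcell import *
import cv2
s=observe();print(s['position'],s['tool_rot'])
cv2.imwrite('pics/w2.png',grab_frame('wrist')[:,:,::-1])
E
```

```text
[ 0.4117037  -0.27787505  0.06088943] [ 3.14097360e+00 -1.15684115e-04  1.18826107e+00]
```

View pics/w2.png

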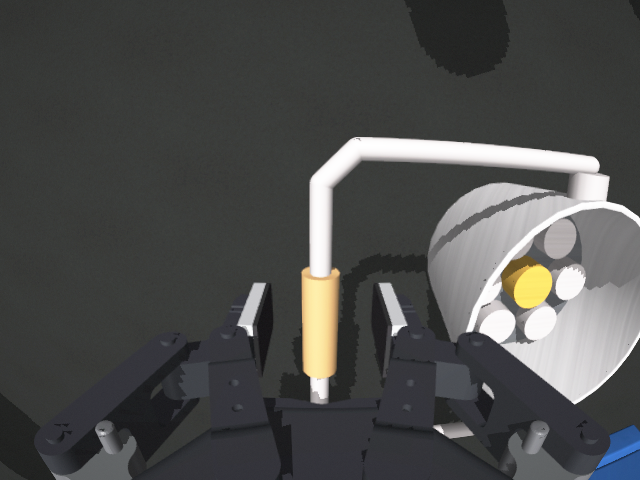

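The grip is centred between the pads, at column 320 and rows 270–375. Closing now.

Request:
play_rows:
  deltas:
    - [0, 0, 0, 0, 0, 0, 0.7]
    - [0, 0, 0, 0, 0, 0, 0.85]
    - [0, 0, 0, 0, 0, 0, 1]
    - [0, 0, 0, 0, 0, 0, 1]
    - [0, 0, 0, 0, 0, 0, 1]
    - [0, 0, 0, 0, 0, 0, 1]
    - [0, 0, 0, 0, 0, 0, 1]
    - [0, 0, 0, 0, 0, 0, 1]
  newtons: 40

```text
clock: 3.8
position: [0.4111, -0.2782, 0.0604]
tool_rot: [-3.142, -0.0, 1.187]
force: [-2.4, 2.2, 6.0]
grip_width: 0.0122
finger_force: 39.1
```

```bash
python3 - <<'E'
from h import *
# arc in tool frame: tool y = toward -22deg? compute
r=R.from_euler('xyz',[np.pi,0,np.radians(68)]);print('tool y',r.as_matrix()[:,1])
print(np.array([(110*(1-np.cos(t))/500,-110*np.sin(t)/500) for t in np.radians(np.arange(0,91,4.5))]).round(4).tolist())
E
```

```text
tool y [ 9.27183855e-01 -3.74606593e-01  1.22464680e-16]
[[0.0, -0.0], [0.0007, -0.0173], [0.0027, -0.0344], [0.0061, -0.0514], [0.0108, -0.068], [0.0167, -0.0842], [0.024, -0.0999], [0.0324, -0.1149], [0.042, -0.1293], [0.0527, -0.1429], [0.0644, -0.1556], [0.0771, -0.1673], [0.0907, -0.178], [0.1051, -0.1876], [0.1201, -0.196], [0.1358, -0.2033], [0.152, -0.2092], [0.1686, -0.2139], [0.1856, -0.2173], [0.2027, -0.2193], [0.22, -0.22]]
```

Request:
play_rows:
  deltas:
    - [0, 0.0002, -0.0086, 0, 0, 0, 1]
    - [0, 0.0007, -0.0173, 0, 0, 0, 1]
    - [0, 0.0015, -0.026, 0, 0, 0, 1]
    - [0, 0.0027, -0.0344, 0, 0, 0, 1]
    - [0, 0.0044, -0.043, 0, 0, 0, 1]
    - [0, 0.0061, -0.0514, 0, 0, 0, 1]
    - [0, 0.0084, -0.06, 0, 0, 0, 1]
    - [0, 0.0108, -0.068, 0, 0, 0, 1]
    - [0, 0.0137, -0.0762, 0, 0, 0, 1]
    - [0, 0.0167, -0.0842, 0, 0, 0, 1]

```text
clock: 4.8
position: [0.419, -0.2814, 0.1027]
tool_rot: [-3.142, 0.0, 1.187]
force: [3.2, -0.8, -2.3]
grip_width: 0.0124
finger_force: 38.9
```

Request:
play_rows:
  deltas:
    - [0, 0.0073, -0.0157, 0, 0, 0, 1]
    - [0, 0.0157, -0.0307, 0, 0, 0, 1]
    - [0, 0.0253, -0.0451, 0, 0, 0, 1]
    - [0, 0.036, -0.0587, 0, 0, 0, 1]
    - [0, 0.0477, -0.0714, 0, 0, 0, 1]
    - [0, 0.0604, -0.0831, 0, 0, 0, 1]
    - [0, 0.074, -0.0938, 0, 0, 0, 1]
    - [0, 0.0884, -0.1034, 0, 0, 0, 1]
    - [0, 0.1034, -0.1118, 0, 0, 0, 1]
    - [0, 0.1191, -0.1191, 0, 0, 0, 1]

```text
clock: 5.8
position: [0.4746, -0.3042, 0.1627]
tool_rot: [3.141, 0.0, 1.187]
force: [-4.2, -0.8, 6.6]
grip_width: 0.0124
finger_force: 39.8
```

Request:
play_rows:
  deltas:
    - [0, 0.0081, -0.004, 0, 0, 0, 1]
    - [0, 0.0162, -0.0068, 0, 0, 0, 1]
    - [0, 0.0246, -0.0096, 0, 0, 0, 1]
    - [0, 0.0328, -0.012, 0, 0, 0, 1]
    - [0, 0.042, -0.014, 0, 0, 0, 1]
    - [0, 0.05, -0.0155, 0, 0, 0, 1]
    - [0, 0.0585, -0.0167, 0, 0, 0, 1]
    - [0, 0.0669, -0.0175, 0, 0, 0, 1]
    - [0, 0.0755, -0.018, 0, 0, 0, 1]
    - [0, 0.0842, -0.018, 0, 0, 0, 1]

```text
clock: 6.8
position: [0.5136, -0.3197, 0.1711]
tool_rot: [3.141, 0.0, 1.187]
force: [-1.7, -1.8, 5.4]
grip_width: 0.0124
finger_force: 39.8
```

```bash
python3 - <<'E'
from workcell import *
import cv2
s=observe();print(s['position'],s['tool_rot'],s['force'])
a=grab_frame('wrist');b=grab_frame('scene')[130:370,200:360]
import numpy as np
cv2.imwrite('pics/w3.png',np.hstack([cv2.resize(a,(480,360)),cv2.resize(b,(240,360))])[:,:,::-1])
E
```

```text
[ 0.51363619 -0.31967813  0.1710672 ] [3.14121772e+00 1.50249493e-04 1.18732356e+00] [-1.68973837 -1.80956772  5.38650617]
```

View pics/w3.png

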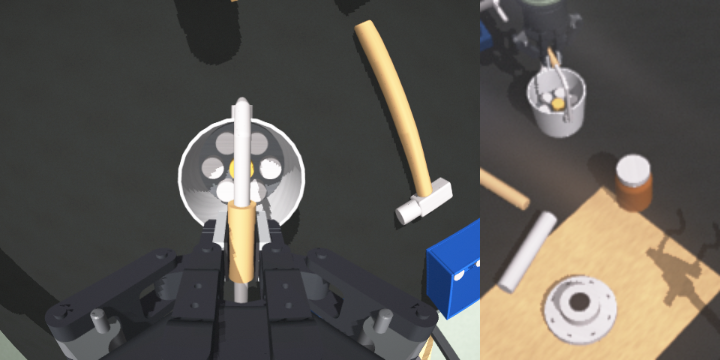

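The bail is upright, with the bar straight across the middle of the rim, and the pail hasn't moved. Next comes the lift.

```bash
cat >> h.py <<'E'
def mj(n):
    t=np.arange(1,n+1)/n;return 10*t**3-15*t**4+6*t**5
def traj(p0,y0,p1,y1,n):
    p0=np.array(p0);p1=np.array(p1);P=[(p0,y0)]+[(p0+(p1-p0)*s,y0+(y1-y0)*s) for s in mj(n)]
    for k in range(0,n,10):
        print('['+', '.join('['+', '.join(f'{v+0:.3f}'.rstrip('0').rstrip('.') if i<3 else f'{v+0:.4f}'.rstrip('0').rstrip('.') for i,v in enumerate(d(*P[k],*q)))+', 1]' for q in P[k+1:k+11])+']')
E
python3 - <<'E'
from h import *
traj([.5136,-.3197,.171],68,[.5136,-.3197,.325],68,20)
print()
traj([.5136,-.3197,.325],68,[.423,.233,.325],107,50)
E
```

```text
[[0, 0, -0, 0, 0, 0, 1], [0, 0, -0.003, 0, 0, 0, 1], [0, 0, -0.008, 0, 0, 0, 1], [0, 0, -0.018, 0, 0, 0, 1], [0, 0, -0.032, 0, 0, 0, 1], [0, 0, -0.05, 0, 0, 0, 1], [0, 0, -0.072, 0, 0, 0, 1], [0, 0, -0.098, 0, 0, 0, 1], [0, 0, -0.125, 0, 0, 0, 1], [0, 0, -0.154, 0, 0, 0, 1]]
[[0, 0, -0.029, 0, 0, 0, 1], [0, 0, -0.056, 0, 0, 0, 1], [0, 0, -0.082, 0, 0, 0, 1], [0, 0, -0.104, 0, 0, 0, 1], [0, 0, -0.122, 0, 0, 0, 1], [0, 0, -0.136, 0, 0, 0, 1], [0, 0, -0.146, 0, 0, 0, 1], [0, 0, -0.151, 0, 0, 0, 1], [0, 0, -0.154, 0, 0, 0, 1], [0, 0, -0.154, 0, 0, 0, 1]]

[[0, 0, 0, 0, 0, 0, 1], [0.001, -0, 0, 0, 0, -0.0002, 1], [0.002, -0.001, 0, 0, 0, -0.0006, 1], [0.004, -0.003, 0, 0, 0, -0.0015, 1], [0.008, -0.005, 0, 0, 0, -0.0028, 1], [0.014, -0.008, 0, 0, 0, -0.0047, 1], [0.021, -0.013, 0, 0, 0, -0.0072, 1], [0.03, -0.018, 0, 0, 0, -0.0103, 1], [0.042, -0.025, 0, 0, 0, -0.0142, 1], [0.055, -0.034, 0, 0, 0, -0.0188, 1]]
[[0.016, -0.009, 0, 0, 0, -0.0054, 1], [0.035, -0.019, 0, 0, 0, -0.0115, 1], [0.055, -0.031, 0, 0, 0, -0.0183, 1], [0.078, -0.043, 0, 0, 0, -0.0259, 1], [0.103, -0.057, 0, 0, 0, -0.
[... 621 characters left out ...]
, -0.006, 0, 0, 0, -0.0216, 1], [0.109, -0.009, 0, 0, 0, -0.0317, 1], [0.142, -0.012, 0, 0, 0, -0.0412, 1], [0.172, -0.014, 0, 0, 0, -0.0502, 1], [0.201, -0.017, 0, 0, 0, -0.0584, 1], [0.227, -0.019, 0, 0, 0, -0.066, 1], [0.25, -0.021, 0, 0, 0, -0.0729, 1], [0.271, -0.022, 0, 0, 0, -0.079, 1], [0.29, -0.024, 0, 0, 0, -0.0843, 1]]
[[0.016, 0.002, 0, 0, 0, -0.0046, 1], [0.029, 0.003, 0, 0, 0, -0.0085, 1], [0.04, 0.004, 0, 0, 0, -0.0117, 1], [0.049, 0.005, 0, 0, 0, -0.0142, 1], [0.055, 0.005, 0, 0, 0, -0.016, 1], [0.059, 0.006, 0, 0, 0, -0.0174, 1], [0.062, 0.006, 0, 0, 0, -0.0182, 1], [0.064, 0.006, 0, 0, 0, -0.0186, 1], [0.065, 0.006, 0, 0, 0, -0.0188, 1], [0.065, 0.006, 0, 0, 0, -0.0188, 1]]
```

Request:
play_rows:
  deltas:
    - [0, 0, 0, 0, 0, 0, 1]
    - [0, 0, -0.003, 0, 0, 0, 1]
    - [0, 0, -0.008, 0, 0, 0, 1]
    - [0, 0, -0.018, 0, 0, 0, 1]
    - [0, 0, -0.032, 0, 0, 0, 1]
    - [0, 0, -0.05, 0, 0, 0, 1]
    - [0, 0, -0.072, 0, 0, 0, 1]
    - [0, 0, -0.098, 0, 0, 0, 1]
    - [0, 0, -0.125, 0, 0, 0, 1]
    - [0, 0, -0.154, 0, 0, 0, 1]
  newtons: 60

```text
clock: 7.9
position: [0.5132, -0.3194, 0.2493]
tool_rot: [3.141, -0.0, 1.187]
force: [-0.2, 0.1, -5.9]
grip_width: 0.0118
finger_force: 58.5
```

Request:
play_rows:
  deltas:
    - [0, 0, -0.029, 0, 0, 0, 1]
    - [0, 0, -0.056, 0, 0, 0, 1]
    - [0, 0, -0.082, 0, 0, 0, 1]
    - [0, 0, -0.104, 0, 0, 0, 1]
    - [0, 0, -0.122, 0, 0, 0, 1]
    - [0, 0, -0.136, 0, 0, 0, 1]
    - [0, 0, -0.146, 0, 0, 0, 1]
    - [0, 0, -0.151, 0, 0, 0, 1]
    - [0, 0, -0.154, 0, 0, 0, 1]
    - [0, 0, -0.154, 0, 0, 0, 1]

```text
clock: 8.9
position: [0.5131, -0.3194, 0.3248]
tool_rot: [-3.141, 0.0, 1.187]
force: [-0.1, -0.7, -6.4]
grip_width: 0.0117
finger_force: 58.5
```

The pail is held and pulls about 6 N. Carrying it across.

Request:
play_rows:
  deltas:
    - [0, 0, 0, 0, 0, 0, 1]
    - [0.001, 0, 0, 0, 0, -0.0002, 1]
    - [0.002, -0.001, 0, 0, 0, -0.0006, 1]
    - [0.004, -0.003, 0, 0, 0, -0.0015, 1]
    - [0.008, -0.005, 0, 0, 0, -0.0028, 1]
    - [0.014, -0.008, 0, 0, 0, -0.0047, 1]
    - [0.021, -0.013, 0, 0, 0, -0.0072, 1]
    - [0.03, -0.018, 0, 0, 0, -0.0103, 1]
    - [0.042, -0.025, 0, 0, 0, -0.0142, 1]
    - [0.055, -0.034, 0, 0, 0, -0.0188, 1]

```text
clock: 9.9
position: [0.5077, -0.2869, 0.3249]
tool_rot: [3.142, -0.0, 1.228]
force: [0.8, 0.2, -6.0]
grip_width: 0.0121
finger_force: 58.4
```

Request:
play_rows:
  deltas:
    - [0.016, -0.009, 0, 0, 0, -0.0054, 1]
    - [0.035, -0.019, 0, 0, 0, -0.0115, 1]
    - [0.055, -0.031, 0, 0, 0, -0.0183, 1]
    - [0.078, -0.043, 0, 0, 0, -0.0259, 1]
    - [0.103, -0.057, 0, 0, 0, -0.0342, 1]
    - [0.13, -0.072, 0, 0, 0, -0.0431, 1]
    - [0.159, -0.088, 0, 0, 0, -0.0526, 1]
    - [0.189, -0.105, 0, 0, 0, -0.0627, 1]
    - [0.221, -0.123, 0, 0, 0, -0.0733, 1]
    - [0.254, -0.141, 0, 0, 0, -0.0843, 1]

```text
clock: 10.9
position: [0.4838, -0.1428, 0.325]
tool_rot: [3.141, -0.0, 1.405]
force: [1.2, 0.7, -6.3]
grip_width: 0.0118
finger_force: 58.5
```

Request:
play_rows:
  deltas:
    - [0.037, -0.013, 0, 0, 0, -0.0114, 1]
    - [0.075, -0.026, 0, 0, 0, -0.0231, 1]
    - [0.114, -0.039, 0, 0, 0, -0.0351, 1]
    - [0.154, -0.053, 0, 0, 0, -0.0472, 1]
    - [0.193, -0.066, 0, 0, 0, -0.0593, 1]
    - [0.233, -0.08, 0, 0, 0, -0.0715, 1]
    - [0.273, -0.093, 0, 0, 0, -0.0836, 1]
    - [0.311, -0.107, 0, 0, 0, -0.0955, 1]
    - [0.35, -0.12, 0, 0, 0, -0.1073, 1]
    - [0.387, -0.133, 0, 0, 0, -0.1187, 1]

```text
clock: 11.9
position: [0.4503, 0.0591, 0.3251]
tool_rot: [3.141, -0.0, 1.654]
force: [0.4, -0.2, -6.4]
grip_width: 0.0118
finger_force: 58.5
```

Request:
play_rows:
  deltas:
    - [0.038, -0.003, 0, 0, 0, -0.011, 1]
    - [0.074, -0.006, 0, 0, 0, -0.0216, 1]
    - [0.109, -0.009, 0, 0, 0, -0.0317, 1]
    - [0.142, -0.012, 0, 0, 0, -0.0412, 1]
    - [0.172, -0.014, 0, 0, 0, -0.0502, 1]
    - [0.201, -0.017, 0, 0, 0, -0.0584, 1]
    - [0.227, -0.019, 0, 0, 0, -0.066, 1]
    - [0.25, -0.021, 0, 0, 0, -0.0729, 1]
    - [0.271, -0.022, 0, 0, 0, -0.079, 1]
    - [0.29, -0.024, 0, 0, 0, -0.0843, 1]

```text
clock: 12.9
position: [0.4271, 0.202, 0.3249]
tool_rot: [-3.142, 0.0, 1.829]
force: [0.2, 0.2, -6.5]
grip_width: 0.0119
finger_force: 58.5
```

Request:
play_rows:
  deltas:
    - [0.016, 0.002, 0, 0, 0, -0.0046, 1]
    - [0.029, 0.003, 0, 0, 0, -0.0085, 1]
    - [0.04, 0.004, 0, 0, 0, -0.0117, 1]
    - [0.049, 0.005, 0, 0, 0, -0.0142, 1]
    - [0.055, 0.005, 0, 0, 0, -0.016, 1]
    - [0.059, 0.006, 0, 0, 0, -0.0174, 1]
    - [0.062, 0.006, 0, 0, 0, -0.0182, 1]
    - [0.064, 0.006, 0, 0, 0, -0.0186, 1]
    - [0.065, 0.006, 0, 0, 0, -0.0188, 1]
    - [0.065, 0.006, 0, 0, 0, -0.0188, 1]

```text
clock: 13.9
position: [0.4218, 0.2334, 0.3249]
tool_rot: [-3.142, 0.0, 1.868]
force: [0.1, 0.6, -6.2]
grip_width: 0.0121
finger_force: 58.4
```

```bash
python3 - <<'E'
from workcell import *
import cv2, numpy as np
s=observe();print(s['clock'],s['position'].round(4),s['tool_rot'].round(4),s['force'].round(1));c=get_calibration('wrist');print({k:np.round(v,4).tolist() for k,v in c.items()})
cv2.imwrite('pics/w4.png',grab_frame('wrist')[:,:,::-1])
E
```

```text
13.9 [0.4218 0.2334 0.3249] [-3.1416  0.      1.8677] [ 0.1  0.6 -6.2]
{'fovy': 65.7065, 'cx': 321.8144, 'cy': 231.57, 'xyz': [0.4004, 0.3046, 0.4672], 'rotation': [2.8446, -0.001, 0.2961]}
```

View pics/w4.png

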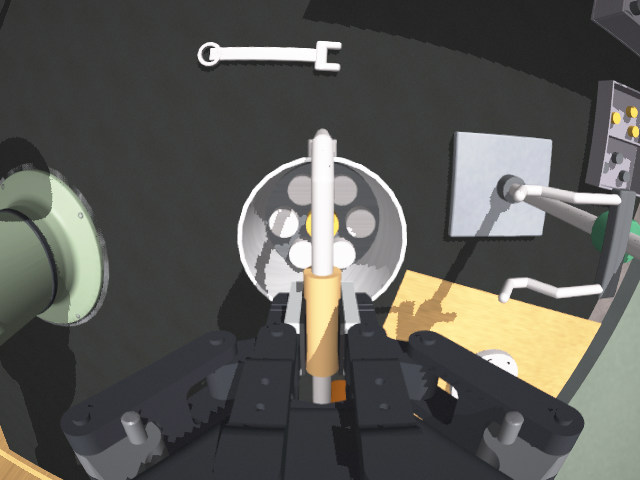

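The pail hangs level under the bar. The prong tips are at about (520,193) and (505,298) in the wrist picture.

```bash
python3 - <<'E'
from h import *
np.set_printoptions(precision=4,suppress=True)
c={'fovy': 65.7065, 'cx': 321.8144, 'cy': 231.57, 'xyz': np.array([0.4004, 0.3046, 0.4672]), 'rotation': [2.8446, -0.001, 0.2961]}
for z in(.245,.255,.265):
    a,b=wz(c,(520,193),z),wz(c,(505,298),z);m=(a+b)/2;m2=m+.024*np.array([np.cos(.297),np.sin(.297),0]);print(a,b,'len',np.linalg.norm(a-b),'yaw',np.degrees(np.arctan2(*(a-b)[:2]))*-1+0,'seat',m2)
traj([.4222,.2332,.325],107,[.4222,.2332,.274],107,10)
traj([.4222,.2332,.274],107,[.566,.277,.274],107,30)
E
```

```text
[0.5399 0.3043 0.245 ] [0.564 0.23  0.245] len 0.07812403415101273 yaw 17.9925835903865 seat [0.5749 0.2742 0.245 ]
[0.5336 0.3044 0.255 ] [0.5567 0.2334 0.255 ] len 0.07460810102090415 yaw 17.99258359038645 seat [0.5681 0.2759 0.255 ]
[0.5273 0.3044 0.265 ] [0.5493 0.2367 0.265 ] len 0.07109216789079555 yaw 17.992583590386495 seat [0.5613 0.2776 0.265 ]
[[0, 0, 0.001, 0, 0, 0, 1], [0, 0, 0.006, 0, 0, 0, 1], [0, 0, 0.017, 0, 0, 0, 1], [0, 0, 0.032, 0, 0, 0, 1], [0, 0, 0.051, 0, 0, 0, 1], [0, 0, 0.07, 0, 0, 0, 1], [0, 0, 0.085, 0, 0, 0, 1], [0, 0, 0.096, 0, 0, 0, 1], [0, 0, 0.101, 0, 0, 0, 1], [0, 0, 0.102, 0, 0, 0, 1]]
[[0, 0, 0, 0, 0, 0, 1], [0, 0.001, 0, 0, 0, 0, 1], [0, 0.003, 0, 0, 0, 0, 1], [0, 0.006, 0, 0, 0, 0, 1], [0, 0.011, 0, 0, 0, 0, 1], [0, 0.017, 0, 0, 0, 0, 1], [0, 0.026, 0, 0, 0, 0, 1], [0, 0.037, 0, 0, 0, 0, 1], [-0, 0.049, 0, 0, 0, 0, 1], [-0, 0.063, 0, 0, 0, 0, 1]]
[[0, 0.016, 0, 0, 0, 0, 1], [0, 0.032, 0, 0, 0, 0, 1], [-0, 0.05, 0, 0, 0, 0, 1], [-0, 0.069, 0, 0, 0, 0, 1], [-0, 0.087, 0, 0, 0, 0, 1], [-0, 0.106, 0, 0, 0, 0, 1], [-0, 0.124, 0, 0, 0, 0, 1], [-0, 0.142, 0, 0, 0, 0, 1], [-0, 0.159, 0, 0, 0, 0, 1], [-0, 0.174, 0, 0, 0, 0, 1]]
[[0, 0.014, 0, 0, 0, 0, 1], [0, 0.026, 0, 0, 0, 0, 1], [0, 0.037, 0, 0, 0, 0, 1], [0, 0.046, 0, 0, 0, 0, 1], [-0, 0.052, 0, 0, 0, 0, 1], [-0, 0.057, 0, 0, 0, 0, 1], [-0, 0.06, 0, 0, 0, 0, 1], [-0, 0.062, 0, 0, 0, 0, 1], [-0, 0.063, 0, 0, 0, 0, 1], [-0, 0.063, 0, 0, 0, 0, 1]]
```

Request:
play_rows:
  deltas:
    - [0, 0, 0.001, 0, 0, 0, 1]
    - [0, 0, 0.006, 0, 0, 0, 1]
    - [0, 0, 0.017, 0, 0, 0, 1]
    - [0, 0, 0.032, 0, 0, 0, 1]
    - [0, 0, 0.051, 0, 0, 0, 1]
    - [0, 0, 0.07, 0, 0, 0, 1]
    - [0, 0, 0.085, 0, 0, 0, 1]
    - [0, 0, 0.096, 0, 0, 0, 1]
    - [0, 0, 0.1, 0, 0, 0, 1]
    - [0, 0, 0.1, 0, 0, 0, 1]

```text
clock: 14.95
position: [0.4218, 0.2334, 0.2748]
tool_rot: [-3.141, 0.0, 1.868]
force: [-0.2, -0.0, -5.4]
grip_width: 0.0121
finger_force: 58.7
```

Request:
play_rows:
  deltas:
    - [0, 0, 0, 0, 0, 0, 1]
    - [0, 0.001, 0, 0, 0, 0, 1]
    - [0, 0.003, 0, 0, 0, 0, 1]
    - [0, 0.006, 0, 0, 0, 0, 1]
    - [0, 0.011, 0, 0, 0, 0, 1]
    - [0, 0.017, 0, 0, 0, 0, 1]
    - [0, 0.026, 0, 0, 0, 0, 1]
    - [0, 0.037, 0, 0, 0, 0, 1]
    - [0, 0.049, 0, 0, 0, 0, 1]
    - [0, 0.063, 0, 0, 0, 0, 1]

```text
clock: 15.95
position: [0.4525, 0.2428, 0.2749]
tool_rot: [-3.142, 0.0, 1.868]
force: [0.2, -0.4, -5.7]
grip_width: 0.012
finger_force: 58.6
```

Request:
play_rows:
  deltas:
    - [0, 0.016, 0, 0, 0, 0, 1]
    - [0, 0.032, 0, 0, 0, 0, 1]
    - [0, 0.05, 0, 0, 0, 0, 1]
    - [0, 0.069, 0, 0, 0, 0, 1]
    - [0, 0.087, 0, 0, 0, 0, 1]
    - [0, 0.106, 0, 0, 0, 0, 1]
    - [0, 0.124, 0, 0, 0, 0, 1]
    - [0, 0.142, 0, 0, 0, 0, 1]
    - [0, 0.159, 0, 0, 0, 0, 1]
    - [0, 0.174, 0, 0, 0, 0, 1]

```text
clock: 16.95
position: [0.5358, 0.2683, 0.2749]
tool_rot: [-3.142, 0.0, 1.868]
force: [0.1, 0.1, -6.0]
grip_width: 0.0119
finger_force: 58.6
```

Request:
play_rows:
  deltas:
    - [0, 0.014, 0, 0, 0, 0, 1]
    - [0, 0.026, 0, 0, 0, 0, 1]
    - [0, 0.037, 0, 0, 0, 0, 1]
    - [0, 0.046, 0, 0, 0, 0, 1]
    - [0, 0.052, 0, 0, 0, 0, 1]
    - [0, 0.057, 0, 0, 0, 0, 1]
    - [0, 0.06, 0, 0, 0, 0, 1]
    - [0, 0.062, 0, 0, 0, 0, 1]
    - [0, 0.063, 0, 0, 0, 0, 1]
    - [0, 0.063, 0, 0, 0, 0, 1]

```text
clock: 17.95
position: [0.5652, 0.2773, 0.2749]
tool_rot: [-3.142, -0.0, 1.868]
force: [-1.1, -0.6, -6.6]
grip_width: 0.0122
finger_force: 58.6
```

```bash
python3 - <<'E'
from workcell import *
import cv2, numpy as np
s=observe();print(s['clock'],s['position'].round(4),s['tool_rot'].round(4),s['force'].round(1))
a=grab_frame('wrist')[100:420,150:550];b=grab_frame('top')[150:290,130:270]
cv2.imwrite('pics/w5.png',np.hstack([cv2.resize(a,(500,400)),cv2.resize(b,(300,400))])[:,:,::-1])
E
```

```text
17.95 [0.5652 0.2773 0.2749] [-3.1416 -0.      1.8679] [-1.1 -0.6 -6.6]
```

View pics/w5.png

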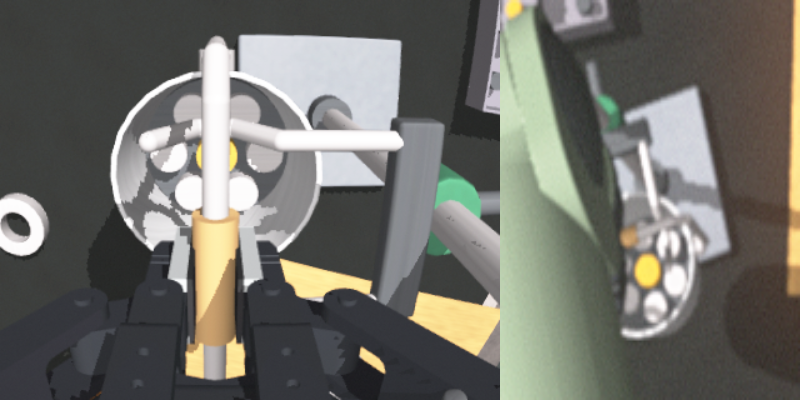

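The bar sits over the flat bottom of the troughs, with the crossbar and post clear of the gripper. Lowering it now, watching the force.

Request:
play_rows:
  deltas:
    - [0, 0, 0.003, 0, 0, 0, 1]
    - [0, 0, 0.009, 0, 0, 0, 1]
    - [0, 0, 0.018, 0, 0, 0, 1]
    - [0, 0, 0.028, 0, 0, 0, 1]
    - [0, 0, 0.038, 0, 0, 0, 1]
    - [0, 0, 0.046, 0, 0, 0, 1]
    - [0, 0, 0.053, 0, 0, 0, 1]
    - [0, 0, 0.058, 0, 0, 0, 1]
    - [0, 0, 0.06, 0, 0, 0, 1]
    - [0, 0, 0.06, 0, 0, 0, 1]

```text
clock: 19.05
position: [0.5652, 0.2773, 0.2449]
tool_rot: [-3.142, 0.0, 1.868]
force: [-0.6, -0.6, -5.2]
grip_width: 0.0122
finger_force: 58.6
```

Request:
play_rows:
  deltas:
    - [0, 0, 0.002, 0, 0, 0, 1]
    - [0, 0, 0.004, 0, 0, 0, 1]
    - [0, 0, 0.006, 0, 0, 0, 1]
    - [0, 0, 0.008, 0, 0, 0, 1]
    - [0, 0, 0.01, 0, 0, 0, 1]
    - [0, 0, 0.012, 0, 0, 0, 1]
    - [0, 0, 0.014, 0, 0, 0, 1]
    - [0, 0, 0.016, 0, 0, 0, 1]
    - [0, 0, 0.016, 0, 0, 0, 1]

```text
clock: 19.95
position: [0.5652, 0.2773, 0.2367]
tool_rot: [-3.141, 0.0, 1.868]
force: [0.0, 0.7, -5.9]
grip_width: 0.0122
finger_force: 58.6
```

Request:
play_rows:
  deltas:
    - [0, 0, 0.002, 0, 0, 0, 1]
    - [0, 0, 0.004, 0, 0, 0, 1]
    - [0, 0, 0.006, 0, 0, 0, 1]
    - [0, 0, 0.008, 0, 0, 0, 1]
    - [0, 0, 0.008, 0, 0, 0, 1]
    - [0, 0, 0.008, 0, 0, 0, 1]

```text
clock: 20.55
position: [0.5652, 0.2773, 0.2329]
tool_rot: [-3.142, 0.0, 1.868]
force: [-0.2, 0.3, -6.0]
grip_width: 0.012
finger_force: 58.6
```

Request:
play_rows:
  deltas:
    - [0, 0, 0.002, 0, 0, 0, 1]
    - [0, 0, 0.004, 0, 0, 0, 1]
    - [0, 0, 0.006, 0, 0, 0, 1]
    - [0, 0, 0.006, 0, 0, 0, 1]
    - [0, 0, 0.006, 0, 0, 0, 1]

```text
clock: 21.05
position: [0.5652, 0.2773, 0.2299]
tool_rot: [-3.142, 0.0, 1.868]
force: [-0.3, 0.7, -6.7]
grip_width: 0.0118
finger_force: 58.5
```

Request:
play_rows:
  deltas:
    - [0, 0, 0.002, 0, 0, 0, 1]
    - [0, 0, 0.004, 0, 0, 0, 1]
    - [0, 0, 0.006, 0, 0, 0, 1]
    - [0, 0, 0.006, 0, 0, 0, 1]
    - [0, 0, 0.006, 0, 0, 0, 1]

```text
clock: 21.55
position: [0.5652, 0.2773, 0.2269]
tool_rot: [-3.142, 0.0, 1.868]
force: [0.4, 0.6, -6.4]
grip_width: 0.0119
finger_force: 58.5
```

Request:
play_rows:
  deltas:
    - [0, 0, 0.002, 0, 0, 0, 1]
    - [0, 0, 0.004, 0, 0, 0, 1]
    - [0, 0, 0.006, 0, 0, 0, 1]
    - [0, 0, 0.006, 0, 0, 0, 1]
    - [0, 0, 0.006, 0, 0, 0, 1]

```text
clock: 22.05
position: [0.5652, 0.2773, 0.2239]
tool_rot: [3.142, 0.0, 1.868]
force: [0.3, -0.0, -6.5]
grip_width: 0.0122
finger_force: 58.6
```

Request:
play_rows:
  deltas:
    - [0, 0, 0.002, 0, 0, 0, 1]
    - [0, 0, 0.004, 0, 0, 0, 1]
    - [0, 0, 0.006, 0, 0, 0, 1]
    - [0, 0, 0.006, 0, 0, 0, 1]
    - [0, 0, 0.006, 0, 0, 0, 1]

```text
clock: 22.55
position: [0.5653, 0.2773, 0.2211]
tool_rot: [3.141, -0.0, 1.868]
force: [-0.2, 0.4, -1.8]
grip_width: 0.0118
finger_force: 59.2
```

Contact came at a TCP height of about 0.223. I'll lower another 1 mm.

Request:
play_rows:
  deltas:
    - [0, 0, 0.001, 0, 0, 0, 1]
    - [0, 0, 0.002, 0, 0, 0, 1]
    - [0, 0, 0.002, 0, 0, 0, 1]
    - [0, 0, 0.002, 0, 0, 0, 1]
    - [0, 0, 0.002, 0, 0, 0, 1]

```text
clock: 23.05
position: [0.5653, 0.2774, 0.22]
tool_rot: [3.141, -0.0, 1.868]
force: [-1.9, -0.5, 0.7]
grip_width: 0.0118
finger_force: 59.4
```

```bash
python3 - <<'E'
from workcell import *
import cv2, numpy as np
s=observe();print(s['clock'],s['position'].round(4),s['force'].round(1),s['moment'].round(2))
a=grab_frame('wrist')[100:420,150:550]
s=observe();print(s['clock'],s['position'].round(4),s['force'].round(1),s['moment'].round(2))
cv2.imwrite('pics/w6.png',cv2.resize(a,(750,600))[:,:,::-1])
E
```

```text
23.05 [0.5653 0.2774 0.22  ] [-1.9 -0.5  0.7] [-0.06  0.23  0.02]
23.1 [0.5653 0.2774 0.22  ] [-0.7 -0.4  0.6] [-0.12  0.23  0.01]
```

View pics/w6.png

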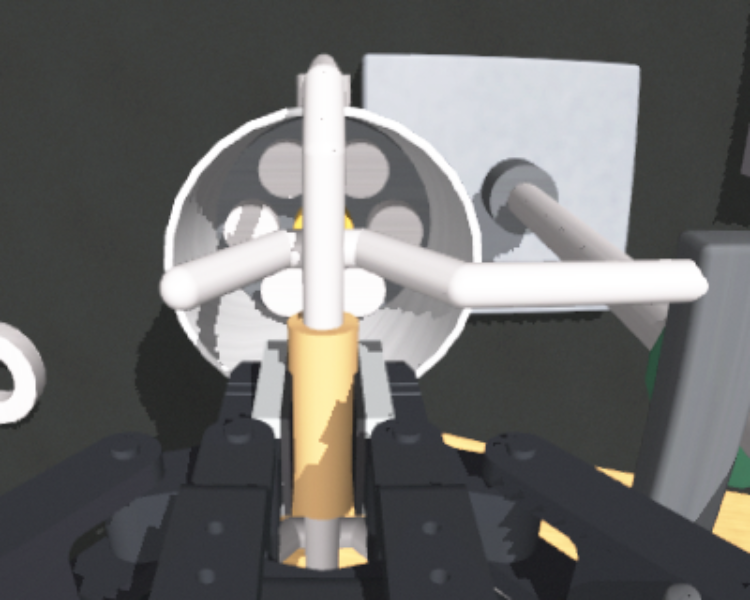

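The bar lies in both prongs and the tool force is about zero, so the hook has the weight. I'll open gently in place.

Request:
play_rows:
  deltas:
    - [0, 0, 0, 0, 0, 0, 0.85]
    - [0, 0, 0, 0, 0, 0, 0.8]
    - [0, 0, 0, 0, 0, 0, 0.75]
    - [0, 0, 0, 0, 0, 0, 0.7]
    - [0, 0, 0, 0, 0, 0, 0.65]
    - [0, 0, 0, 0, 0, 0, 0.6]
    - [0, 0, 0, 0, 0, 0, 0.6]
    - [0, 0, 0, 0, 0, 0, 0.6]

```text
clock: 23.9
position: [0.5653, 0.2773, 0.2199]
tool_rot: [3.142, 0.0, 1.868]
force: [0.5, 0.1, -0.4]
grip_width: 0.0342
finger_force: 0.0
```

Rising straight up.

Request:
play_rows:
  deltas:
    - [0, 0, -0.005, 0, 0, 0, 0.6]
    - [0, 0, -0.015, 0, 0, 0, 0.6]
    - [0, 0, -0.03, 0, 0, 0, 0.6]
    - [0, 0, -0.05, 0, 0, 0, 0.6]
    - [0, 0, -0.075, 0, 0, 0, 0.6]
    - [0, 0, -0.1, 0, 0, 0, 0.6]
    - [0, 0, -0.13, 0, 0, 0, 0.6]
    - [0, 0, -0.16, 0, 0, 0, 0.6]
    - [0, 0, -0.19, 0, 0, 0, 0.6]
    - [0, 0, -0.22, 0, 0, 0, 0.6]

```text
clock: 24.9
position: [0.5653, 0.2773, 0.3316]
tool_rot: [3.141, -0.0, 1.868]
force: [0.2, -1.0, -0.1]
grip_width: 0.034
finger_force: 0.0
```

Request:
play_rows:
  deltas:
    - [0, -0.03, -0.02, 0, 0, 0, 0.6]
    - [0, -0.07, -0.03, 0, 0, 0, 0.6]
    - [0, -0.11, -0.04, 0, 0, 0, 0.6]
    - [0, -0.15, -0.05, 0, 0, 0, 0.6]
    - [0, -0.19, -0.06, 0, 0, 0, 0.6]
    - [0, -0.23, -0.06, 0, 0, 0, 0.6]
    - [0, -0.25, -0.06, 0, 0, 0, 0.6]
    - [0, -0.25, -0.06, 0, 0, 0, 0.6]
    - [0, -0.25, -0.06, 0, 0, 0, 0.6]
    - [0, -0.25, -0.06, 0, 0, 0, 0.6]

```text
clock: 25.9
position: [0.4464, 0.2409, 0.3599]
tool_rot: [3.142, 0.0, 1.868]
force: [0.2, -0.0, 0.6]
grip_width: 0.0338
finger_force: 0.0
```

```bash
python3 - <<'E'
from workcell import *
import cv2, numpy as np
s=observe();print(s['clock'],s['position'].round(4),s['force'].round(1))
a=grab_frame('scene');w=grab_frame('wrist')
for i in range(6): b=grab_frame('scene')
print(np.abs(a.astype(int)-b)[220:420,320:460].mean())
cv2.imwrite('pics/end.png',np.hstack([cv2.resize(b[230:390,330:450],(360,480)),cv2.resize(w,(440,480))])[:,:,::-1])
E
```

```text
25.9 [0.4464 0.2409 0.3599] [ 0.2 -0.   0.6]
1.1661071428571428
```

View pics/end.png

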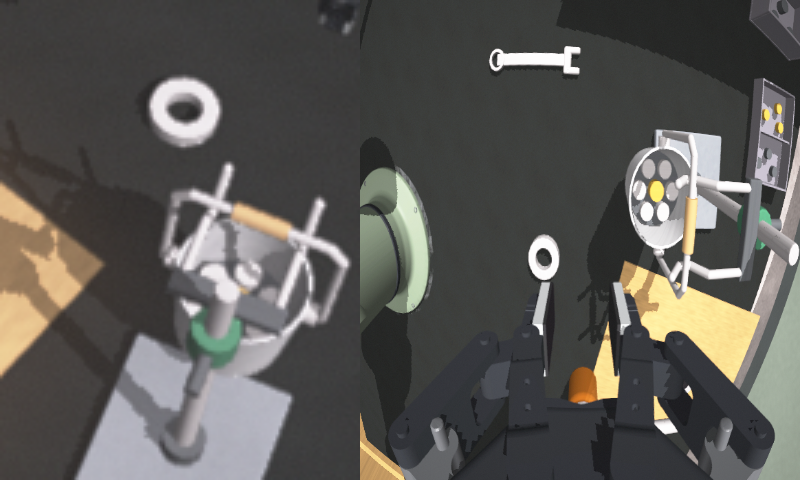

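The pail hangs level on both prongs with the bushings inside. I'll let it settle for a second, then hand in.

Request:
play_rows:
  deltas:
    - [0, 0, 0, 0, 0, 0, 0.6]
    - [0, 0, 0, 0, 0, 0, 0.6]
    - [0, 0, 0, 0, 0, 0, 0.6]
    - [0, 0, 0, 0, 0, 0, 0.6]
    - [0, 0, 0, 0, 0, 0, 0.6]
    - [0, 0, 0, 0, 0, 0, 0.6]
    - [0, 0, 0, 0, 0, 0, 0.6]
    - [0, 0, 0, 0, 0, 0, 0.6]
    - [0, 0, 0, 0, 0, 0, 0.6]
    - [0, 0, 0, 0, 0, 0, 0.6]

```text
clock: 27.3
position: [0.4457, 0.2407, 0.3599]
tool_rot: [-3.142, 0.0, 1.868]
force: [-0.4, 0.3, -0.3]
grip_width: 0.0344
finger_force: 0.0
```

```bash
python3 -c "
from workcell import *
print(job_done())"
```

```text
the job is handed in; nothing more can be done
None
```

The job is handed in at about 27 s: the pail hangs level by its bail on both prongs, the hook took its weight before I let go (about 7 N on the hook), and the last pictures show nothing spilled or disturbed.

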